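# Load the last weighed vial and lift the vial carrier level

## Robot

A 7-joint arm with a two-finger parallel gripper is mounted at the origin on the work surface; the furniture and walls round the work are solid. World frame = base frame: x ahead of the robot, y to its left, z up, the work surface at z = 0. Lengths are in m, angles in rad, forces in N, time in s.
With the tool pointing down it reaches from about 0.4 to 0.875 m from the base axis. Payload 4.4 kg.
Tool frame: the origin (TCP) lies midway between the tips of the shut fingers; the grasp point (between the pads) lies 19 mm behind it; z points along the fingers, y is the line along which they close (so a half turn about z gives the same grasp; the last joint's range is limited). The gripper opens to 85 mm and grips with 20 to 120 N. Pads are 22 mm wide; open, the fingers measure 114 mm over their backs; the gripper's body (76 mm by 85 mm) begins 54 mm behind the grasp point. The pads swing forward as they close: fully open they stand 13 mm farther back than shut.
Start: joints at [1.085, 0.628, 0.038, 1.517, -0.027, 0.996, -0.02], TCP at [0.265, -0.594, 0.231] pointing down, gripper open.
Joint ranges: [-3.06, 3.06], [-0.37, 2.12], [-1.25, 1.32], [0.18, 2.47], [-1.1, 4.24], [0.23, 1.98], [-2.94, 2.94]. Speed limits (rad/s): [2.57, 2.57, 3.14, 3.14, 3.14, 3.14, 3.14].

## Interface

Orientations are given as a unit quaternion [w, x, y, z].
In Python, from cell import ctrl gives the robot as it stands. The module is installed in compiled form; this text tells all that it offers.
- The arm moves only by the shell command python3 -m crank 'ROWS' [FORCE]. ROWS is JSON, a list of rows, each a list of 7 numbers: the shift along the tool's x, y, z in mm, then the turn, a rotation vector about the tool's x, y, z in rad, then the finger opening in mm, from 0 to 85.4. In form: [[dx, dy, dz, ax, ay, az, fingers], ...]. A call has 1 to 12 rows; each row is the pose to reach, as a shift and turn from the pose commanded when the call began, along the tool's axes at that moment; what a row does not reach only later rows make up. A row lasts 1/10 s, in which the tool goes at most 50 mm and 8.59 degrees, less where a joint would pass 70% of its speed; a pose out of reach is approached as far as the arm can. A call with a gripper value outside its range is refused whole. The fingers move at their own pace and stop on an object; FORCE is the grip in N (left out, the last holds). Time passes only in rows, so rows that repeat a pose let the fingers close. It gives the time, the measured TCP pose, the force, the opening and the grip force at its end, in the units of the state.
- ctrl.observe(): the state, without advancing time (a new reading comes with each control period).
- ctrl.snapshot(name): name is "scene" or "top" or "wrist"; returns the picture (400x640x3 uint8, red, green, blue); there is no depth.
- ctrl.get_calibration(name): a dict with "vertical_fov" (degrees; the focal length in pixels is half the picture's height over the tangent of half this angle, whatever the lens; pixels are square), "cx", "cy" (the principal point, pixels), "origin" and "orientation" of the camera in the world. Camera axes: x right, y up, looking along -z (the intrinsics and any distortion apply to the point x, -y, -z); pixel columns grow to the right and rows downward; lengths in m; the calibration is good to about 2 mm. A picture is of the moment at which its call begins: read the wrist's pose just before it. get_calibration takes no time and is no camera call; for the wrist camera it gives the pose at the moment of the call.
- ctrl.job_done(): hands the job in; it is judged then, once.
The state is a dict: "clock": time; "joints": joint angles; "joint_velocities": joint speeds; "joint_efforts": joint torques, N m; "tcp_pos": TCP position; "eef_rot": TCP orientation; "contact_force": force on the tool from outside, world axes, zero at the start; "torque": the same for the moment, N m; "finger_gap": finger opening in m; "grip_force": force on a finger pad.
Only numpy, scipy, OpenCV 4.12 (cv2) and the standard library are available. Lean on these libraries where they do the work, as an engineer would, in place of code of your own. Each camera call takes 0.05 s, during which the arm holds its last target. There are 200 camera calls.

## Task

The last powder vial has just been weighed: take it off the balance pan and seat it upright in the empty socket of the steel vial carrier, so that the four vials balance. Then swing the carrier's folded handle up, lift the carrier off the bench by the black grip on the handle, and finish while still holding it about 10 cm above the bench, hanging still and level with all four vials in place. Tip no vial over, and leave the other things on the bench where they are.

Things in the scene. Friction and masses are not known exactly. Their poses are not given: they have to be found in the camera images.
- vial: The vial to load: capped sample vial of cream powder, round, 25 mm in diameter, 55 mm tall, 60 g; its white cap (22 mm in diameter) takes the top 11 mm. It stands alone on the pan of the balance. Origin: centre of its underside; z up its axis.
- balance: Low laboratory balance, 205 x 165 x 56 mm, fixed to the bench; the steel pan (120 x 136 mm, its top 56 mm above the bench) is its rear part, keys and display are in front. Origin: centre of its underside; x points to the rear, away from the robot (pan centre at x = +33 mm).
- carrier: Loose steel vial carrier, 300 g, 122 (x) x 130 (y) mm, 2 x 2 round sockets at x, y = +-32 mm, three with vials. Origin: centre of its underside; z up. Vials stand on a floor at z = 6, held by an upper plate (top face z = 26, holes 28 wide); their tops are at z = 61. Ears at y = +-65.5 (17 mm either side of x = 0), 69 high, carry the handle; it hangs level only with all four vials in.
- socket (a point): Centre of the floor of the empty socket (in the row at +x of the carrier, far from the folded handle): carrier x = +32, y = -32, z = +6 mm; axes as the carrier's. A vial is home when its underside is here.
- handle (a joint): Swing angle of the carrier's U-shaped handle; pivot axis along the carrier's y through x = 0, z = 52 mm. 0 = folded to the carrier's -x side, on a stop 0.20 rad above level; grows as it swings up; 1.37 = upright; 2.74 = far stop. It swings freely and falls back if let go. Its 6 mm side bars run at y = +-71.5 mm; the grip's axis is 95 mm from the pivot axis.
- grip: Black plastic sleeve on the handle's crossbar, to be held: 11 mm in diameter, 90 mm long; it turns freely on the bar, so the fingers need not turn with the handle. Origin: its centre, on its axis (the carrier's y). Folded: 93 mm to -x of the carrier's origin, 71 mm above the bench, with nothing under it; upright: above the carrier's centre, at 147 mm.
- loaded_1: Vial already in the carrier (as the one to load, 60 g), in the socket at x = +32, y = +32 mm. Origin: centre of its underside.
- loaded_2: Vial already in the carrier, at x = -32, y = +32 mm. Origin: centre of its underside.
- loaded_3: Vial already in the carrier, at x = -32, y = -32 mm. Origin: centre of its underside.
- brass_weight: Bystander: brass 100 g weight, 26 mm in diameter, 42 mm tall, beside the balance. Origin: underside.
- petri_dish: Bystander: clear dish, 60 mm in diameter, 12 mm high, at the left. Origin: underside.
- powder_jar: Bystander: capped white powder jar, 67 mm in diameter, 118 mm tall, at the back. Origin: underside.
- dropper_bottle: Bystander: small brown dropper bottle, 33 mm in diameter, 102 mm tall, at the back. Origin: underside.
- flask: Bystander: stoppered conical flask, 63 mm in diameter, 115 mm tall, at the back. Origin: underside.
Mind the look-alikes: they are no part of the job. What is shaped like the loaded_2 but pink or turquoise is not meant. What is shaped like the loaded_1 but purple is not meant.

How it is judged:
On the way, in this order (a step that is already met when the one before it is completed fails the run):
1. the vial stands in the empty socket, let go, with the carrier still on the bench (distance between vial and socket below 0.005 m and angle between vial's own z axis and vertical below 0.15 rad and contact force between the fingers and vial below 0.1 N and height (world z) of carrier below 0.01 m), for 0.2 s.
2. the carrier hangs clear of the bench by the grip of its raised handle (height (world z) of carrier above 0.03 m and contact force between the fingers and grip above 1 N and value of joint handle between 1.07 and 1.67 rad), for 0.2 s.
At the end, for the whole second after the job is handed in: The carrier hangs from the fingers by the grip of its upright handle (within 0.3 rad), feet 60 to 170 mm above the bench, off the balance, level within 4 degrees, still (30 mm/s, 0.2 rad/s); the loaded vial is within 5 mm of home, the other three are down in their sockets (height (world z) of carrier between 0.06 and 0.17 m and angle between carrier's own z axis and vertical below 0.07 rad and linear speed of carrier below 0.03 m/s and angular speed of carrier below 0.2 rad/s and value of joint handle between 1.07 and 1.67 rad and contact force between the fingers and grip above 1 N and contact force between carrier and balance below 0.05 N and contact force between the fingers and vial below 0.1 N and distance between vial and socket below 0.005 m and z of loaded_1 in the frame of carrier between 0.001 and 0.011 m and z of loaded_2 in the frame of carrier between 0.001 and 0.011 m and z of loaded_3 in the frame of carrier between 0.001 and 0.011 m and horizontal distance between each of loaded_1, loaded_2, loaded_3 and carrier below 0.06 m); the arm keeps its last pose, push and grip.
It fails at once if a vial is tipped over (more than 35 degrees) (angle between any of vial, loaded_1, loaded_2, loaded_3's own z axis and vertical above 0.6 rad).
It fails at once if another thing on the bench is pushed more than 30 mm away (distance of any of brass_weight, petri_dish, powder_jar, dropper_bottle, flask from where it was at the start of the episode above 0.03 m).
It also fails if it takes over 64 s, if anything falls off the work surface, if the arm or the gripper's body presses on something with over 40 N, if the wrist force passes 120 N, or if a joint passes its speed limit or range.

## Working session

There is one attempt and no reset: what is moved stays moved. The work goes in short steps, Python scripts to look and compute and a shell command to move; the robot and the scene stay as the last step left them, time stands still between calls to the robot, and variables do not carry over. Pictures are saved under pics/ and viewed, at most 12 in all, crops included, and the job is handed in when it is done.

```bash
mkdir -p pics; python3 - <<'E'
from cell import ctrl
import cv2,json
o=ctrl.observe();print(o)
for n in("scene","top"):
    print(n,ctrl.get_calibration(n))
    cv2.imwrite(f"pics/{n}0.png",ctrl.snapshot(n)[:,:,::-1])
E
```

```text
{'clock': 0.0, 'joints': array([ 1.08519633,  0.62936786,  0.03844158,  1.51838868, -0.02698823,
        0.99626804, -0.0199721 ]), 'joint_velocities': array([ 0.00172366, -0.00036437,  0.00097763, -0.0009076 , -0.00070152,
       -0.00136573,  0.00067365]), 'joint_efforts': array([ 2.16016696e-05, -5.63414705e+01,  1.22626573e+00, -1.93449229e+01,
        1.09604813e-02,  1.04295148e-02, -6.60170755e-06]), 'tcp_pos': array([ 0.26469241, -0.59297658,  0.23036838]), 'eef_rot': array([-9.31974635e-04,  9.78047752e-01,  2.08378693e-01, -2.17111577e-04]), 'contact_force': array([-0.27762706, -0.25908727,  0.2629682 ]), 'torque': array([-0.06118568, -0.02362904, -0.05709155]), 'grip_force': 0.0, 'finger_gap': 0.08533498821296456}
scene {'vertical_fov': 56.52362361895923, 'cx': 312.00178066408347, 'cy': 192.23440837623636, 'origin': array([-0.1132266 ,  0.40491784,  0.50321642]), 'orientation': array([-0.44184515, -0.27006854,  0.43119205,  0.73885673])}
top {'vertical_fov': 50.843167956829554, 'cx': 317.66786148098475, 'cy': 200.24068629075393, 'origin': array([0.39017492, 0.04235574, 0.95900681]), 'orientation': array([ 0.71290226,  0.06335973, -0.05999405, -0.69581364])}
```

View pics/top0.png

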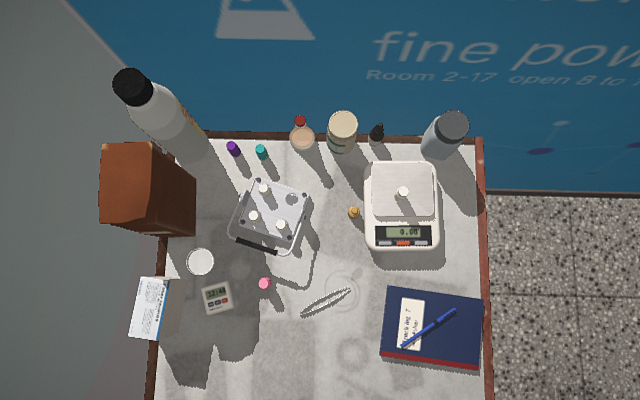

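View pics/scene0.png

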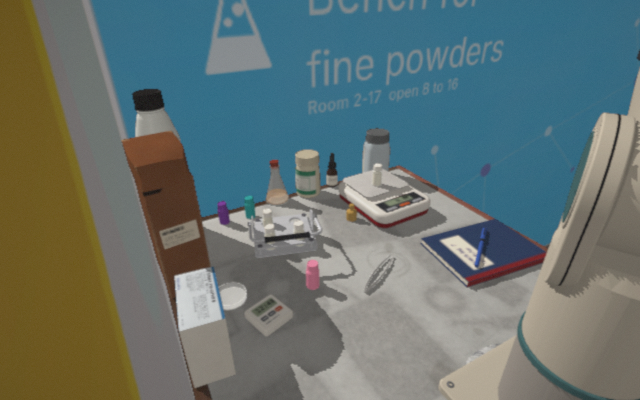

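Top view: the candidates are the cream vial on the pan at (402,191), a purple vial at (232,148), turquoise at (261,152), pink at (264,284), and the loaded vials at (264,188), (253,215) and (281,224). I choose (402,191), because it's cream with a white cap and stands alone on the pan. The carrier is near (270,215) with its grip folded near (257,245), and the empty socket is near (295,198). I'll check this in a crop.

```bash
cat > h.py <<'E'
import numpy as np,cv2
from cell import ctrl
from scipy.spatial.transform import Rotation as R
def rot(q): return R.from_quat(np.roll(q,-1)).as_matrix()
class Cam:
    def __init__(s,n,c=None):
        c=c or ctrl.get_calibration(n); s.f=200/np.tan(np.radians(c["vertical_fov"]/2));s.c=np.array([c["cx"],c["cy"]]);s.o=c["origin"];s.R=rot(c["orientation"])
    def pt(s,u,v,z):
        d=s.R@np.array([(u-s.c[0])/s.f,-(v-s.c[1])/s.f,-1]);return s.o+d*(z-s.o[2])/d[2]
    def px(s,p):
        q=(np.atleast_2d(p)-s.o)@s.R;return s.c+s.f*np.c_[q[:,0]/-q[:,2],q[:,1]/q[:,2]]
E
python3 - <<'E'
from h import *
c=Cam("top");np.set_printoptions(precision=4,suppress=True)
for n,u,v,z in[("vial",402,191,.111),("l1",264,188,.061),("l2",253,215,.061),("l3",281,224,.061),("grip",257,245,.071)]:print(n,c.pt(u,v,z))
im=cv2.imread("pics/top0.png")[135:265,215:445]
cv2.imwrite("pics/crop.png",cv2.resize(im,(782,442),interpolation=cv2.INTER_CUBIC))
E
```

```text
vial [ 0.5632 -0.1244  0.111 ]
l1 [0.5729 0.1662 0.061 ]
l2 [0.513  0.1871 0.061 ]
l3 [0.4949 0.126  0.061 ]
grip [0.4481 0.1738 0.071 ]
```

View pics/crop.png

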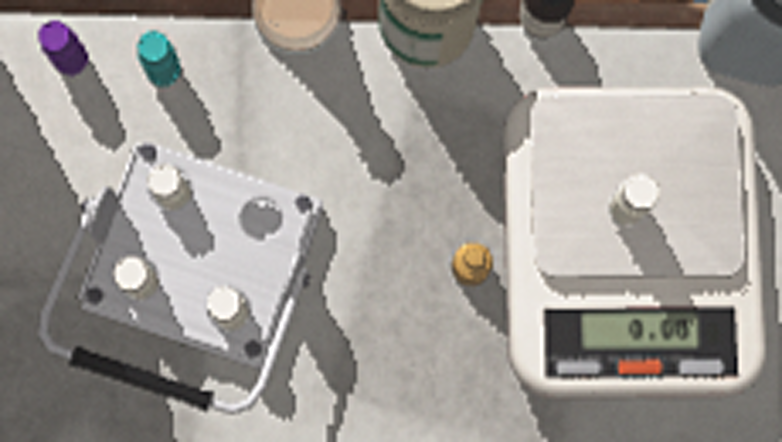

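The crop confirms it: a cream vial with a white cap stands alone on the pan, the empty socket is the dark hole at crop (260,217), and the handle is folded towards the robot. I'll move above the vial and turn the closing axis to the carrier's x.

```bash
python3 -m crank '[[38,-25,0,0,0,-0.08,85],[77,-51,0,0,0,-0.16,85],[116,-77,0,0,0,-0.24,85],[155,-103,0,0,0,-0.32,85],[194,-129,0,0,0,-0.4,85],[233,-155,0,0,0,-0.48,85],[272,-181,0,0,0,-0.56,85],[311,-207,0,0,0,-0.64,85],[350,-233,0,0,0,-0.72,85],[389,-259,0,0,0,-0.8,85],[428,-285,0,0,0,-0.841,85],[463,-307,0,0,0,-0.841,85]]' 30
python3 -m crank '[[0,0,0,0,0,0,85],[0,0,0,0,0,0,85]]'
python3 - <<'E'
from h import *
o=ctrl.observe();print(o["tcp_pos"],rot(o["eef_rot"]),o["joints"])
c=Cam("wrist");print(ctrl.get_calibration("wrist"))
im=ctrl.snapshot("wrist")[:,:,::-1].copy()
print(c.px([[.5632,-.1244,.111],o["tcp_pos"]]))
cv2.imwrite("pics/w1.png",im)
E
```

```text
clock: 1.3
tcp_pos: [0.5633, -0.122, 0.2311]
eef_rot: [-0.0, 0.807, 0.59, 0.0]
contact_force: [0.1, 0.2, 0.6]
finger_gap: 0.0853
grip_force: 0.0
clock: 1.5
tcp_pos: [0.5626, -0.1234, 0.2308]
eef_rot: [-0.0, 0.807, 0.591, -0.0]
contact_force: [-0.0, -0.1, 0.1]
finger_gap: 0.0851
grip_force: 0.0
[ 0.56261972 -0.12337681  0.23078995] [[ 3.02528757e-01  9.53139587e-01 -1.13090486e-03]
 [ 9.53140240e-01 -3.02528767e-01  1.65545359e-04]
 [-1.84343417e-04 -1.12799316e-03 -9.99999347e-01]] [ 0.30804184  0.5283707  -0.21548408  1.72492878  0.13755248  0.90418764
 -0.27164001]
{'vertical_fov': 63.01338750041679, 'cx': 315.00145770621236, 'cy': 194.81472759328304, 'origin': array([ 0.58789318, -0.04592163,  0.37326647]), 'orientation': array([ 0.97552118, -0.1579199 ,  0.02523452, -0.15094022])}
[[315.72494006 189.18582749]
 [314.10896446 260.35131103]]
```

View pics/w1.png

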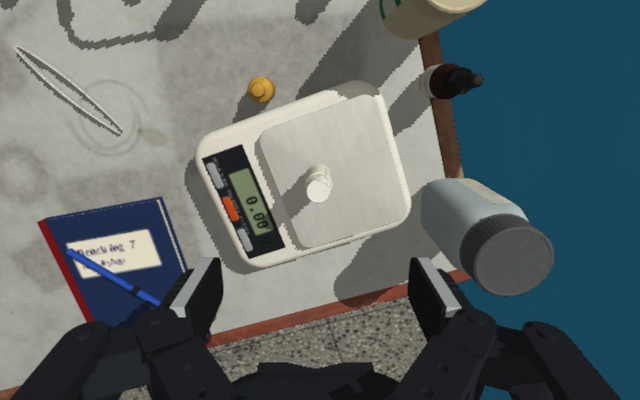

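The wrist view shows the vial cap at (318,190), 2 px from the prediction, with the jar top at (510,255) on the right. I'll use a narrower opening, descend and grasp.

```bash
python3 -m crank '[[0,2,30,0,0,0,50],[-1,2,65,0,0,0,50],[-1,2,100,0,0,0,50],[-1,2,130,0,0,0,50],[-1,2,145,0,0,0,50],[-1,2,153,0,0,0,50],[-1,2,153,0,0,0,50],[-1,2,153,0,0,0,15],[-1,2,153,0,0,0,15],[-1,2,153,0,0,0,15],[-1,2,153,0,0,0,15],[-1,2,153,0,0,0,15]]' 30
python3 - <<'E'
from h import *
c=Cam("wrist");o=ctrl.observe();im=ctrl.snapshot("wrist")[:,:,::-1]
print(o["finger_gap"],o["grip_force"],o["tcp_pos"])
cv2.imwrite("pics/w2.png",im[100:400,150:500])
E
```

```text
clock: 2.75
tcp_pos: [0.565, -0.1265, 0.0795]
eef_rot: [0.001, 0.808, 0.589, 0.001]
contact_force: [-2.6, -1.0, 6.8]
finger_gap: 0.0233
grip_force: 29.9
0.023338481024070747 29.851056032348424 [ 0.56495236 -0.12654852  0.07953103]
```

View pics/w2.png

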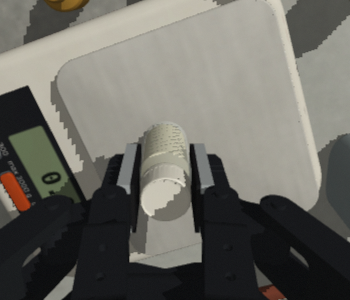

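The vial is gripped between the pads (gap 23 mm). I'll lift it and carry it over to the socket.

```bash
python3 -m crank '[[0,0,-10,0,0,0,15],[0,0,-40,0,0,0,15],[0,0,-80,0,0,0,15],[20,-7,-110,0,0,0,15],[55,-20,-120,0,0,0,15],[95,-35,-120,0,0,0,15],[135,-50,-120,0,0,0,15],[170,-63,-120,0,0,0,15],[200,-74,-120,0,0,0,15],[215,-79,-120,0,0,0,15],[218,-80,-120,0,0,0,15],[218,-80,-120,0,0,0,15]]'
python3 -m crank '[[0,0,0,0,0,0,15],[0,0,0,0,0,0,15]]'
python3 - <<'E'
from h import *
np.set_printoptions(precision=4,suppress=True)
o=ctrl.observe();c=Cam("wrist");im=ctrl.snapshot("wrist")[:,:,::-1];p=o["tcp_pos"]
print(o["contact_force"],o["joints"],rot(o["eef_rot"]))
T=rot(o["eef_rot"])
print("pred cap/bottom px",c.px([p+[0,0,.055-.0235],p-[0,0,.0235]]))
s=np.array([.5548,.1052]);print("socket hole px pred",c.px([[*s,.026]]), "l1,l3,l2",c.px([[.5729,.1662,.061],[.4949,.126,.061],[.513,.1871,.061]]))
cv2.imwrite("pics/w3.png",im)
E
```

```text
clock: 4.0
tcp_pos: [0.5547, 0.1048, 0.1984]
eef_rot: [0.0, 0.808, 0.589, -0.0]
contact_force: [-0.6, 0.2, -1.1]
finger_gap: 0.0235
grip_force: 29.7
clock: 4.2
tcp_pos: [0.5548, 0.1036, 0.1982]
eef_rot: [0.0, 0.809, 0.588, -0.0]
contact_force: [0.1, 0.1, -0.5]
finger_gap: 0.0237
grip_force: 29.7
[ 0.0998  0.0679 -0.532 ] [-0.1015  0.5507 -0.2025  1.7929  0.1468  0.813  -0.6892] [[ 0.3081  0.9513 -0.0001]
 [ 0.9513 -0.3081 -0.0011]
 [-0.0011  0.0002 -1.    ]]
pred cap/bottom px [[313.9854 300.094 ]
 [314.3038 239.0955]]
socket hole px pred [[314.1564 170.996 ]] l1,l3,l2 [[312.0877 106.8811]
 [242.772  179.2605]
 [235.4471 105.0854]]
```

View pics/w3.png

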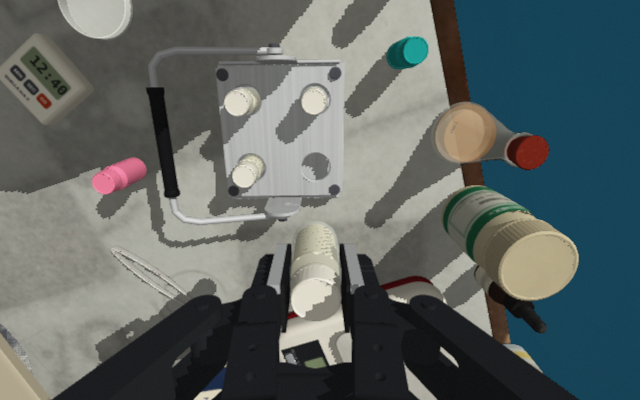

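Wrist view: the vial is upright in the fingers, and the carrier, hole (315,167) and grip (162,142) are all visible. I'll enlarge it to refine the carrier pose.

```bash
python3 - <<'E'
import cv2
im=cv2.imread("pics/w3.png")
cv2.imwrite("pics/w3c.png",cv2.resize(im[45:225,145:355],(770,660)[:2] if 0 else (700,600),interpolation=cv2.INTER_CUBIC))
E
```

```text
(no output)
```

View pics/w3c.png

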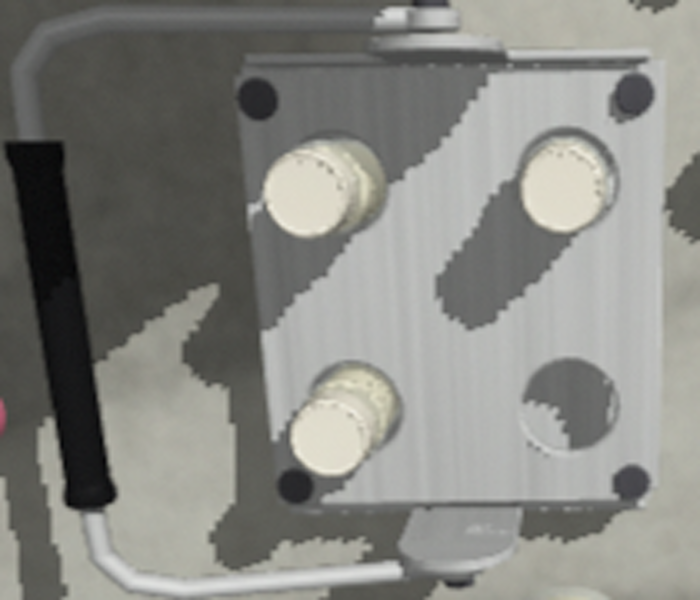

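```bash
python3 - <<'E'
from h import *
from scipy.optimize import least_squares
np.set_printoptions(precision=4,suppress=True)
M=np.array([[32,32,61],[-32,32,61],[-32,-32,61],[32,-32,26],[-93,45,71],[-93,-45,71]])/1e3
W=np.array([[313.6,100.5],[236.5,103.2],[243.7,175.8],[316.3,165.9],[155.5,88.5],[172,194.1]])
Tp=np.array([[263.2,188.8],[253.5,215.3],[281.2,225],[291.5,198.8],[237,239.4],[276.8,252.6]])
cw,ct=Cam("wrist"),Cam("top")
def pts(q): return M@R.from_rotvec([0,0,q[2]]).as_matrix().T+[q[0],q[1],0]
for n,L in(("w",[(cw,W)]),("t",[(ct,Tp)]),("both",[(cw,W),(ct,Tp)])):
    r=least_squares(lambda q:np.concatenate([(c.px(pts(q))-m).ravel() for c,m in L]),[.534,.146,-.3])
    print(n,r.x,np.degrees(r.x[2]),pts(r.x)[[3]],"grip",pts(r.x)[4:].mean(0));print(r.fun.reshape(-1,2))
print(ctrl.observe()["tcp_pos"],cw.px([ctrl.observe()["tcp_pos"]+[0,0,.0315]]))
E
```

```text
w [ 0.5362  0.1495 -0.2924] -16.75120008577771 [[0.5577 0.1097 0.026 ]] grip [0.4472 0.1764 0.071 ]
[[ 0.6093 -0.0737]
 [ 0.1877 -1.1364]
 [-0.0725  1.1481]
 [-0.6307  0.4147]
 [-0.8778 -1.3993]
 [ 0.7599  1.6397]]
t [ 0.5339  0.1469 -0.2935] -16.816601126715316 [[0.5552 0.107  0.026 ]] grip [0.4448 0.1738 0.071 ]
[[-0.1461 -1.2264]
 [-0.3675 -0.0819]
 [ 0.0028 -0.5512]
 [ 0.3569  0.6217]
 [-0.1698  0.4811]
 [ 0.3316  0.708 ]]
both [ 0.5359  0.1492 -0.2927] -16.769608968920682 [[0.5573 0.1093 0.026 ]] grip [0.4469 0.176  0.071 ]
[[ 0.3542  0.4996]
 [-0.028  -0.5906]
 [-0.2994  1.6206]
 [-0.8649  0.8641]
 [-1.0596 -0.8439]
 [ 0.5548  2.0902]
 [-1.1635 -2.1603]
 [-1.3698 -1.0303]
 [-1.0069 -1.5302]
 [-0.631  -0.3083]
 [-1.1664 -0.4856]
 [-0.6757 -0.3035]]
[0.5548 0.104  0.1983] [[313.9662 300.1089]]
```

```bash
python3 -m crank '[[2,0,30,0,0,0,15],[4,1,65,0,0,0,15],[5,1,100,0,0,0,15],[5,1,125,0,0,0,15],[5,1,138,0,0,0,15],[5,1,141,0,0,0,15],[5,1,141,0,0,0,15],[5,1,141,0,0,0,15]]'
python3 - <<'E'
from h import *
np.set_printoptions(precision=4,suppress=True)
o=ctrl.observe();c=Cam("wrist");im=ctrl.snapshot("wrist")[:,:,::-1];p=o["tcp_pos"]
print(p,c.px([p+[0,0,.0315],p-[0,0,.0235],[.5577,.1097,.026]]))
cv2.imwrite("pics/w4.png",im)
cv2.imwrite("pics/w4c.png",cv2.resize(im[170:350,215:425],(700,600),interpolation=cv2.INTER_CUBIC))
E
```

```text
clock: 5.05
tcp_pos: [0.5581, 0.1105, 0.0586]
eef_rot: [0.0, 0.808, 0.589, 0.001]
contact_force: [0.1, 0.6, -1.2]
finger_gap: 0.0235
grip_force: 29.7
[0.5581 0.1105 0.0586] [[314.0724 299.9522]
 [314.1773 239.1932]
 [313.8963 233.6691]]
```

View pics/w4c.png

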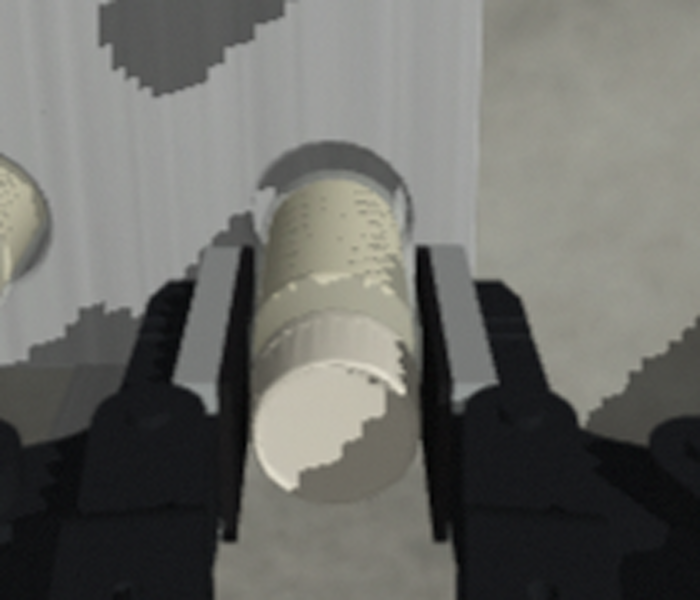

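```bash
python3 - <<'E'
from h import *
np.set_printoptions(precision=4,suppress=True)
o=ctrl.observe();c=Cam("wrist");p=o["tcp_pos"];T=rot(o["eef_rot"])
a=np.linspace(0,6.283,200)
def ring(ox,oy,z,r):
    q=np.array([*(p+T[:,0]*ox+T[:,1]*oy)[:2],z]);return c.px(q+r*np.c_[np.cos(a),np.sin(a),0*a])
def crop(q):return (q-[215,170])*3.3333
for ox in(-.004,-.002,0,.002): 
    h=crop(ring(ox,0,.026,.014));b=crop(ring(ox,0,p[2]-.0235,.0125));t=crop(ring(ox,0,p[2]+.0315,.011))
    print(ox,"hole",h.min(0),h.max(0),"bot",b.min(0),b.max(0),"cap",t.min(0),t.max(0))
E
```

```text
-0.004 hole [251.9851 154.7873] [409.6629 297.8877] bot [257.0684 184.1687] [404.539  316.9777] cap [240.0902 382.9987] [421.1378 535.1242]
-0.002 hole [251.7194 144.0532] [409.9123 288.0899] bot [256.8075 173.0423] [404.7827 306.7617] cap [239.6445 368.3544] [421.5575 521.9379]
0 hole [251.452  133.2472] [410.1632 278.2294] bot [256.5447 161.8378] [405.0281 296.477 ] cap [239.1945 353.5656] [421.9814 508.6282]
0.002 hole [251.1828 122.3684] [410.4159 268.3055] bot [256.2802 150.5545] [405.2751 286.123 ] cap [238.7401 338.6303] [422.4093 495.1934]
```

The crop shows the vial bottom about centred over the hole, within ~1 mm (hole edges 253–413, vial about 262–410 in crop pixels). I'll insert gently and watch the force.

```bash
python3 -m crank '[[0,-0.5,4,0,0,0,15],[0,-0.5,7,0,0,0,15],[0,-0.5,10,0,0,0,15],[0,-0.5,13,0,0,0,15],[0,-0.5,13,0,0,0,15]]'
```

```text
clock: 5.6
tcp_pos: [0.5562, 0.1105, 0.0438]
eef_rot: [-0.0, 0.808, 0.589, -0.0]
contact_force: [-0.1, 0.5, -0.0]
finger_gap: 0.0232
grip_force: 29.7
```

```bash
python3 -m crank '[[0,0,3,0,0,0,15],[0,0,6,0,0,0,15],[0,0,9,0,0,0,15],[0,0,11,0,0,0,15],[0,0,11,0,0,0,15]]'
python3 -m crank '[[0,0,1.5,0,0,0,15],[0,0,3,0,0,0,15],[0,0,3,0,0,0,15]]'
```

```text
clock: 6.1
tcp_pos: [0.5563, 0.1105, 0.0329]
eef_rot: [-0.0, 0.808, 0.589, -0.0]
contact_force: [0.1, 0.1, -1.1]
finger_gap: 0.0236
grip_force: 29.7
clock: 6.4
tcp_pos: [0.5565, 0.1105, 0.0302]
eef_rot: [-0.0, 0.808, 0.589, -0.0]
contact_force: [0.7, 0.3, -1.0]
finger_gap: 0.0234
grip_force: 29.7
```

```bash
python3 -m crank '[[0,0,1,0,0,0,15],[0,0,1,0,0,0,40],[0,0,1,0,0,0,40],[0,0,1,0,0,0,40],[0,0,1,0,0,0,40],[0,0,1,0,0,0,40]]'
python3 -m crank '[[0,0,-15,0,0,0,40],[0,0,-50,0,0,0,40],[0,0,-90,0,0,0,40],[0,0,-130,0,0,0,40],[0,0,-140,0,0,0,40],[0,0,-140,0,0,0,30],[0,0,-140,0,0,0,30]]'
python3 - <<'E'
from h import *
o=ctrl.observe();c=Cam("wrist");im=ctrl.snapshot("wrist")[:,:,::-1];t=ctrl.snapshot("top")[:,:,::-1]
print(o["tcp_pos"],rot(o["eef_rot"])[:,:2])
cv2.imwrite("pics/w5.png",im);cv2.imwrite("pics/t5.png",t)
cv2.imwrite("pics/w5c.png",cv2.resize(im[60:300,120:400],(700,600),interpolation=cv2.INTER_CUBIC))
E
```

```text
clock: 7.0
tcp_pos: [0.5566, 0.1105, 0.0294]
eef_rot: [0.0, 0.808, 0.589, 0.0]
contact_force: [-0.4, -0.2, 0.6]
finger_gap: 0.0399
grip_force: 0.0
clock: 7.7
tcp_pos: [0.5559, 0.1102, 0.169]
eef_rot: [-0.0, 0.808, 0.589, -0.001]
contact_force: [-0.2, -0.3, 0.4]
finger_gap: 0.0302
grip_force: 0.0
[0.5558774  0.11023861 0.16896308] [[ 3.05136232e-01  9.52308235e-01]
 [ 9.52308460e-01 -3.05136724e-01]
 [-6.90964579e-04 -7.78010917e-04]]
```

View pics/w5c.png

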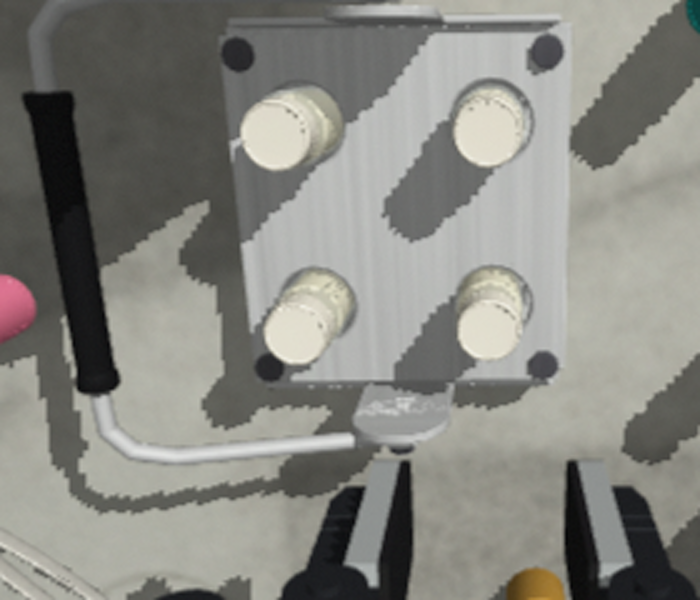

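All four vials are seated, with caps in the crop at (276,136), (488,128), (296,333) and (489,329). The grip runs from (50,97) to (98,387). Next I'll refit the pose.

```bash
python3 - <<'E'
from h import *
from scipy.optimize import least_squares
np.set_printoptions(precision=4,suppress=True)
M=np.array([[32,32,61],[-32,32,61],[-32,-32,61],[32,-32,61],[-93,45,71],[-93,-45,71]])/1e3
W=np.array([[488,128],[276,136],[296,333],[489,329],[50,97],[98,387]])/2.5+[120,60]
c=Cam("wrist");o=ctrl.observe();T=rot(o["eef_rot"]);p=o["tcp_pos"]
def pts(q): return M@R.from_rotvec([0,0,q[2]]).as_matrix().T+[q[0],q[1],0]
r=least_squares(lambda q:(c.px(pts(q))-W).ravel(),[.534,.146,-.3])
print(r.x,np.degrees(r.x[2]));print(r.fun.reshape(-1,2))
g=pts(r.x)[4:].mean(0);ex=np.array([np.cos(r.x[2]),np.sin(r.x[2]),0])
C=np.array([r.x[0],r.x[1],0])
print("grip",g,"tool delta mm",T.T@(g-p)*1e3,"yaw err",np.degrees(np.arctan2(T[1,1],T[0,1])-r.x[2]))
print("grip from ends",[c.pt(*W[i],.071) for i in(4,5)])
E
```

```text
[ 0.5357  0.1491 -0.2884] -16.523792348781136
[[ 0.6463  0.0065]
 [-0.5865 -1.307 ]
 [-0.3054  1.4949]
 [ 1.8937  1.5486]
 [-2.0961 -1.6594]
 [ 0.7202  0.9747]]
grip [0.4466 0.1755 0.071 ] tool delta mm [  29.204  -123.3125   97.1556] yaw err -1.2359280843102374
grip from ends [array([0.4602, 0.2172, 0.071 ]), array([0.4336, 0.1333, 0.071 ])]
```

```bash
python3 -m crank '[[8,-35,0,0,0,-0.02,30],[18,-75,0,0,0,-0.02,30],[27,-110,0,0,0,-0.02,30],[29,-123,20,0,0,-0.02,30],[29,-123,50,0,0,-0.02,30],[29,-123,85,0,0,-0.02,30],[29,-123,105,0,0,-0.02,30],[29,-123,115,0,0,-0.02,30],[29,-123,115,0,0,-0.02,30],[29,-123,115,0,0,-0.02,30]]'
python3 - <<'E'
from h import *
o=ctrl.observe();im=ctrl.snapshot("wrist")[:,:,::-1]
print(o["tcp_pos"],o["contact_force"])
cv2.imwrite("pics/w6c.png",cv2.resize(im[120:360,180:460],(700,600),interpolation=cv2.INTER_CUBIC))
E
```

```text
clock: 8.8
tcp_pos: [0.4483, 0.1758, 0.0544]
eef_rot: [-0.0, 0.802, 0.598, -0.0]
contact_force: [-0.1, -0.1, -0.4]
finger_gap: 0.03
grip_force: 0.0
[0.44833663 0.17575324 0.05439078] [-0.11738319 -0.0966328  -0.44745316]
```

View pics/w6c.png

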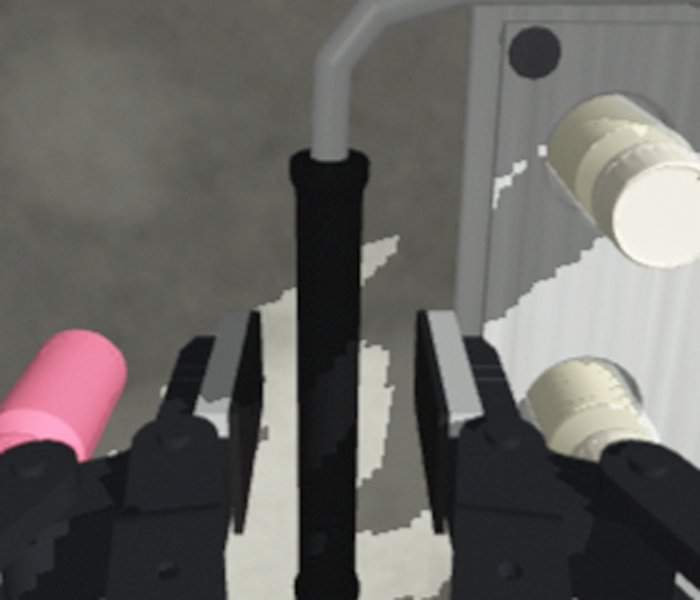

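The grip lies between the pads, about 1–2 mm left of centre. I'll close on it firmly and then follow the arc.

```bash
python3 -m crank '[[0,-1.5,0,0,0,0,30],[0,-1.5,0,0,0,0,5],[0,-1.5,0,0,0,0,5],[0,-1.5,0,0,0,0,5],[0,-1.5,0,0,0,0,5],[0,-1.5,0,0,0,0,5]]' 60
python3 -m crank '[[0,1,-4.6,0,0,0,5],[0,2.3,-9,0,0,0,5],[0,3.9,-13.7,0,0,0,5],[0,5.6,-18.1,0,0,0,5],[0,7.7,-22.4,0,0,0,5],[0,9.7,-26.6,0,0,0,5],[0,12.2,-30.7,0,0,0,5],[0,14.7,-34.7,0,0,0,5],[0,14.7,-34.7,0,0,0,5]]'
```

```text
clock: 9.45
tcp_pos: [0.447, 0.1763, 0.055]
eef_rot: [0.0, 0.802, 0.597, 0.0]
contact_force: [-1.2, -0.3, 6.7]
finger_gap: 0.0089
grip_force: 58.6
clock: 10.35
tcp_pos: [0.4611, 0.1718, 0.0895]
eef_rot: [0.0, 0.802, 0.597, 0.0]
contact_force: [-2.3, 1.5, 1.6]
finger_gap: 0.0092
grip_force: 58.8
```

```bash
python3 -m crank '[[0,5.7,-7.6,0,0,0,5],[0,12.2,-14.5,0,0,0,5],[0,19.3,-20.8,0,0,0,5],[0,27.1,-26.3,0,0,0,5],[0,35.3,-31.1,0,0,0,5],[0,44,-34.9,0,0,0,5],[0,53,-37.9,0,0,0,5],[0,62.3,-40,0,0,0,5],[0,71.7,-41,0,0,0,5],[0,78.4,-41,0,0,0,5],[0,78.4,-41,0,0,0,5]]'
python3 - <<'E'
from h import *
cv2.imwrite("pics/s7.png",cv2.resize(ctrl.snapshot("scene")[150:300,180:380,::-1],(800,600),interpolation=cv2.INTER_CUBIC))
E
```

```text
clock: 11.45
tcp_pos: [0.5395, 0.1478, 0.1312]
eef_rot: [0.002, 0.803, 0.597, 0.002]
contact_force: [-1.0, -2.6, 8.6]
finger_gap: 0.0089
grip_force: 59.6
```

View pics/s7.png

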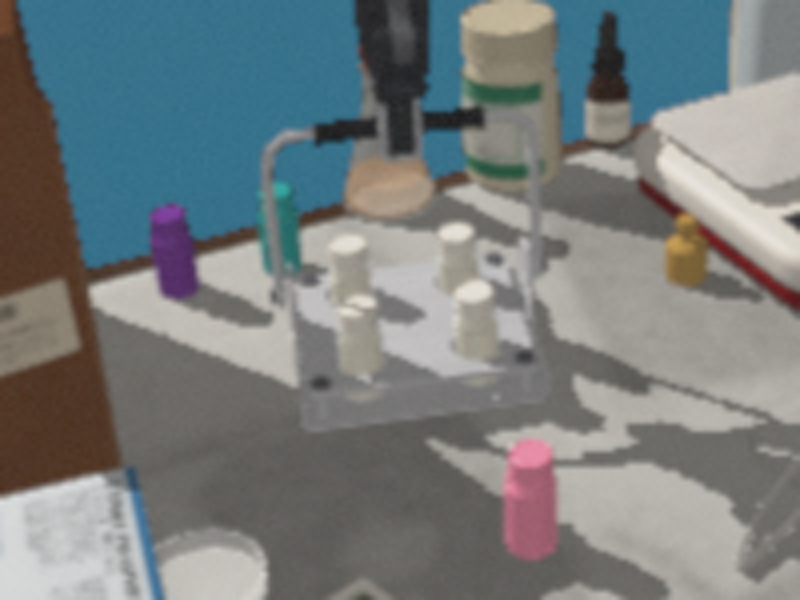

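The handle is upright with all four vials in place. I'll lift slowly.

```bash
python3 -m crank '[[0,0,-2,0,0,0,5],[0,0,-6,0,0,0,5],[0,0,-12,0,0,0,5],[0,0,-20,0,0,0,5],[0,0,-30,0,0,0,5],[0,0,-41,0,0,0,5],[0,0,-52,0,0,0,5],[0,0,-63,0,0,0,5],[0,0,-74,0,0,0,5],[0,0,-84,0,0,0,5],[0,0,-92,0,0,0,5],[0,0,-97,0,0,0,5]]' 70
python3 -m crank '[[0,0,-3,0,0,0,5],[0,0,-4,0,0,0,5],[0,0,-4,0,0,0,5],[0,0,-4,0,0,0,5],[0,0,-4,0,0,0,5],[0,0,-4,0,0,0,5],[0,0,-4,0,0,0,5],[0,0,-4,0,0,0,5],[0,0,-4,0,0,0,5],[0,0,-4,0,0,0,5],[0,0,-4,0,0,0,5],[0,0,-4,0,0,0,5]]'
python3 -m crank '[[0,0,0,0,0,0,5],[0,0,0,0,0,0,5],[0,0,0,0,0,0,5],[0,0,0,0,0,0,5],[0,0,0,0,0,0,5],[0,0,0,0,0,0,5],[0,0,0,0,0,0,5],[0,0,0,0,0,0,5],[0,0,0,0,0,0,5],[0,0,0,0,0,0,5],[0,0,0,0,0,0,5],[0,0,0,0,0,0,5]]'
python3 - <<'E'
from h import *
a=ctrl.snapshot("scene")
for i in range(8): b=ctrl.snapshot("scene")
d=np.abs(a.astype(int)-b)[100:300,180:380];print("diff",d.max(),(d>25).sum(),ctrl.observe()["contact_force"])
cv2.imwrite("pics/s8.png",cv2.resize(b[80:280,170:430,::-1],(780,600),interpolation=cv2.INTER_CUBIC))
E
```

```text
clock: 12.7
tcp_pos: [0.5363, 0.1496, 0.2279]
eef_rot: [0.0, 0.802, 0.598, 0.0]
contact_force: [0.2, -0.5, -6.0]
finger_gap: 0.0085
grip_force: 68.2
clock: 13.9
tcp_pos: [0.5361, 0.1495, 0.231]
eef_rot: [0.0, 0.802, 0.598, 0.0]
contact_force: [0.3, 0.2, -5.1]
finger_gap: 0.0088
grip_force: 68.2
clock: 15.1
tcp_pos: [0.5361, 0.1495, 0.231]
eef_rot: [-0.0, 0.802, 0.598, 0.0]
contact_force: [-0.2, 0.4, -6.0]
finger_gap: 0.0085
grip_force: 68.2
diff 19 0 [-1.0262818   0.25012808 -5.27333141]
```

View pics/s8.png

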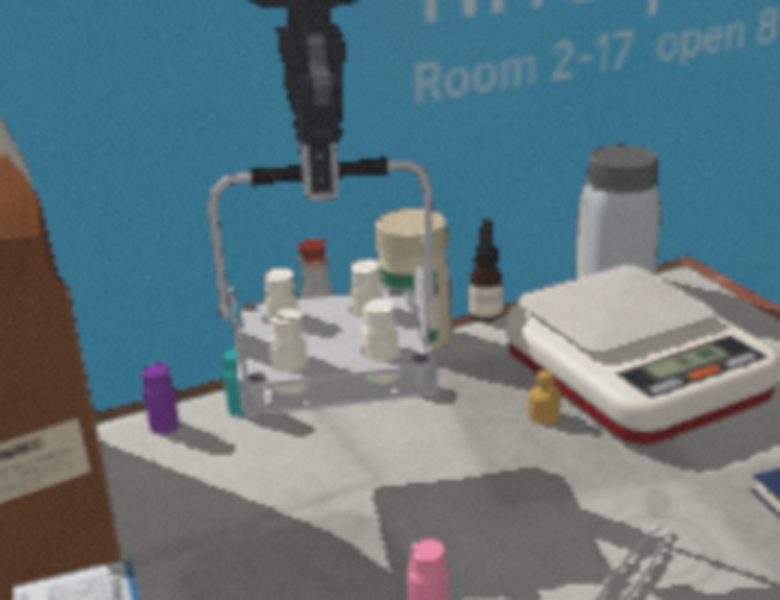

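The carrier hangs still, about level, with four vials in it. The measured load is about 5.4 N, matching the expected 540 g, and the bystanders look undisturbed. Handing in.

```bash
python3 -c "
from cell import ctrl
print(ctrl.job_done())"
```

```text
the job is handed in; nothing more can be done
None
```

I seated the vial in the empty socket, swung the handle up, and lifted the carrier by its grip. I then handed the job in with it hanging still and visibly level about 10 cm above the bench, all four vials in place; no verdict came back.

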